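# Recap the air-filter housing

### The job

Screw the orange cap back onto the neck of the air-filter housing: set it on, turn it backward gently until you feel it drop into the thread starts, then screw it forward until it is fully home, and let go. Feel your way: do not press the housing hard down or wrench it round in its rubber mount, and leave the other things on the bench alone.

Things in the scene. Friction and masses are not known exactly. Their poses are not given: they have to be found in the camera images.
- cap_center (a point): Centre of the orange ribbed cap (upright cylinder 56 mm across, 44 high, closed top, open underneath, standing open side down; about 90 g), 22 mm above its lower edge. z is its axis; x points at one of its three inner lugs (120 degrees apart, 6 mm wide along the rim, 4.5 high, undersides 1 mm above the lower edge, tips at 19.5 mm radius). Grip it across its side at any yaw.
- mouth (a point): Centre of the rim of the housing's metal neck, 118 mm above the bench, with the housing at rest (the point is fixed to the clamp). Neck 37 mm across, thread and rim 45 mm across. Three-start right-hand thread. Where the starts lie varies and is not measured: this point's axes do not tell. Cap centre above this point: 26 mm with its lugs on the shoulders, 21 on the flat rim, 10.5 in the thread starts, 4.5 home.
- nose (a point): Top of the neck, 14 mm above the rim: a tapered nose, 25 mm across at the top, 37 mm at 7 mm lower, that centres the cap's lugs with 1 mm play. Around the rim, going clockwise from above, each third has a gap (thread start, 0.47 rad wide, 10.5 mm deep), then 1.47 rad of flat rim with the groove under it, then a shoulder 0.15 rad wide, 5 mm above the rim, that blocks the lugs on top and in the groove.
- start (a point): Where the cap's centre is once it has dropped into the thread starts (10.5 mm above the rim). A cap on the rim gets there turned backward (counter-clockwise from above), at most 1.95 rad, under light pressure; from a shoulder it first steps 5 mm down to the rim. The gap is 0.17 rad wider than a lug, then the shoulder behind stops it. Let it right down before turning forward; forward on the rim it jams.
- home (a point): Where the cap's centre is when screwed home (4.5 mm above the rim). From the thread starts it takes 1.45 to 1.65 rad forward (clockwise from above), sinking 6 mm in all, 5 mm per rad after the first 0.3 to 0.45 rad, to a firm stop. In the groove the lugs have 1.5 to 2 mm play up and down.
- clamp: Fixed grey clamp that holds the housing, on a 130 mm square dark base plate; origin on the bench under the neck's axis. Its collar is 100 mm across, 52 mm high. The housing in it is a blue bowl 72 mm across with its shoulder 86 mm above the bench.
- press (a joint): How far the housing is pushed down in its sprung mount (m, 0 at rest, at most 0.012); it starts to sink at about 2 N and then takes 2 N per mm.
- twist (a joint): How far the housing is twisted in its rubber mount (rad, positive counter-clockwise from above, 0 at rest); it springs back, 3.5 N m per rad.
- old_element: Bystander: used paper filter element, white cylinder with black ends, 48 mm across, 62 mm high; origin at its underside. Leave alone.
- drain_plug: Bystander: brass plug with a ribbed knob, 44 mm across, 34 mm high; origin at its underside. Leave alone.
- padlock: Bystander: brass padlock 45 x 22 mm, 65 mm high with its shackle, standing; origin at its underside. Leave alone.
- screwdriver: Bystander: screwdriver lying on the bench; origin at its underside. Leave alone.
- closer_arm: Bystander: flat aluminium door-closer arm, 220 mm long, lying; origin at its underside. Leave alone.
- wrench: Bystander: steel wrench lying on the bench; origin at its underside. Leave alone.
- screw_tray: Bystander: grey divided tray 110 x 150 mm, 25 mm high; origin at its underside. Leave alone.
- cap: The cap itself; origin on its axis at its lower edge, axes as for its centre.
Mind the look-alikes: they are no part of the job. There is more than one size of the clamp; the job needs the largest. Several things look just like the cap: the one meant starts farthest to the robot's left.

How it is judged:
On the way:
1. the cap has dropped into the thread starts (horizontal distance between cap_center and mouth below 0.004 m and angle between cap_center's own z axis and vertical below 0.12 rad and ((z of cap_center in the frame of mouth below 0.0145 m and value of joint press below 0.002 m) or (z of cap_center in the frame of mouth below 0.0125 m and value of joint press below 0.004 m) or (z of cap_center in the frame of mouth below 0.0105 m and value of joint press below 0.006 m) or (z of cap_center in the frame of mouth below 0.0085 m and value of joint press below 0.008 m))), for 0.1 s.
At the end, for the whole second after the job is handed in: The cap is screwed home and released: its centre 2 to 5.9 mm above the rim point (4.5 mm is fully home), within 4 mm of the neck's axis, tilted less than 0.06 rad, at rest, with the housing back up in its mount (pressed less than 1.5 mm, twisted less than 0.03 rad) (horizontal distance between cap_center and mouth below 0.004 m and z of cap_center in the frame of mouth between 0.002 and 0.0059 m and angle between cap_center's own z axis and vertical below 0.06 rad and value of joint press below 0.0015 m and value of joint twist between -0.03 and 0.03 rad and linear speed of cap below 0.01 m/s); the robot touches nothing.
It fails at once if the housing was pressed down more than 9 mm (about 20 N) (value of joint press above 0.009 m).
It fails at once if the housing was wrenched round more than 0.17 rad (0.6 N m) (value of joint twist above 0.17 rad or value of joint twist below -0.17 rad).
It fails at once if a bystander was moved more than 30 mm (distance of any of old_element, drain_plug, padlock, screwdriver, closer_arm, wrench, screw_tray from where it was at the start of the episode above 0.03 m).
It also fails if it takes over 70 s, if anything falls off the work surface, if the arm or the gripper's body presses on something with over 40 N, if the wrist force passes 120 N, or if a joint passes its speed limit or range.

### The arm

A 6-joint arm with a two-finger parallel gripper is mounted at the origin on the work surface. World frame = base frame: x ahead of the robot, y to its left, z up, the work surface at z = 0. Lengths are in m, angles in rad, forces in N, time in s.
With the tool pointing down it reaches from about 0.325 to 0.875 m from the base axis. Payload 4.4 kg.
Tool frame: the origin (TCP) lies midway between the tips of the shut fingers; the grasp point (between the pads) lies 19 mm behind it; z points along the fingers, y is the direction in which the jaws open and shut (so a half turn about z gives the same grasp; the last joint's range is limited). The gripper opens to 85 mm and grips with 20 to 120 N. Pads are 22 mm wide; open, the fingers measure 114 mm over their backs; the gripper's body (76 mm by 85 mm) begins 54 mm behind the grasp point. The pads swing forward as they close: fully open they stand 13 mm farther back than shut.
Start: joints at [-1.282, 0.207, 1.542, -0, 1.393, -0.15], TCP at [0.245, -0.52, 0.231] pointing down, gripper open.
Joint ranges: [-2.73, 2.73], [-0.86, 2.22], [0.23, 2.46], [-1.11, 4.25], [0.08, 2.63], [-2.82, 2.82]. Speed limits (rad/s): [2.79, 2.79, 3.14, 3.14, 3.14, 3.14].

### API

Orientations are given as a unit quaternion [w, x, y, z].
In Python, from workcell import r gives the robot as it stands.
- The arm moves only by the shell command python3 -m crank 'ROWS' [FORCE]. ROWS is JSON, a list that holds one entry, the list of rows, each a list of 7 numbers: the finger opening in mm, from 0 to 85.4, then the shift along the tool's x, y, z in mm, then the turn, a rotation vector about the tool's x, y, z in degrees. In form: [[[grip, x, y, z, wx, wy, wz], ...]]. A call has 1 to 12 rows; each row shifts and turns the commanded pose from where the row before left it, along the tool's axes as they then stand; what a row does not reach is not made up. A row lasts 1/12 s, in which the tool goes at most 41.7 mm and 7.16 degrees, less where a joint would pass 70% of its speed; a pose out of reach is approached as far as the arm can. A call is refused whole if a number of a shift passes 41.7 or a number of a turn 7.16, either way. A call with a gripper value outside its range is refused whole. The fingers move at their own pace and stop on an object; FORCE is the grip in N (left out, the last holds). Time passes only in rows, so rows that do not move let the fingers close. It gives the time, the measured TCP pose, the force and the opening at its end, in the units of the state.
- r.observe(): the state, without advancing time (a new reading comes with each control period).
- r.read_camera(name): name is "scene" or "side" or "wrist"; returns a dict with "color" (384x512x3 uint8, red, green, blue), "fx", "fy", "cx", "cy" (pixels), "rvec" (rotation vector, rad) and "tvec" (3), from world to camera coordinates, as OpenCV has them. Camera axes: x right, y down, z forward; pixel columns grow to the right and rows downward; lengths in m; the calibration is good to about 2 mm. A picture is of the moment at which its call begins. There is no depth.
- r.finish_job(): hands the job in, once; it reports no verdict.
The state is a dict: "clock": time; "joints": joint angles; "dq": joint speeds; "joint_torque": joint torques, N m; "eef_pos": TCP position; "tcp_rot": TCP orientation; "ft_force": force on the tool from outside, world axes, zero at the start; "ft_torque": the same for the moment, N m; "grip_width": finger opening in m.
Only numpy, scipy, OpenCV 4.12 (cv2) and the standard library are available. Lean on these libraries where they do the work, as an engineer would, in place of code of your own. Each camera call takes 0.05 s, during which the arm holds its last target.

## Working session

There is one attempt and no reset: what is moved stays moved. The work goes in short steps, Python scripts to look and compute and a shell command to move; the robot and the scene stay as the last step left them, time stands still between calls to the robot, and variables do not carry over. Pictures are saved under pics/ and viewed, and the job is handed in when it is done.

```bash
ls; mkdir -p pics; python3 - <<'E'
from workcell import r
import cv2
for n in ["scene","side","wrist"]:
    c=r.read_camera(n); cv2.imwrite(f"pics/{n}0.png",c["color"][:,:,::-1]); print(n,c["fx"],c["fy"],c["cx"],c["cy"],c["rvec"],c["tvec"])
print(r.observe())
E
```

```text
pics
scene 423.0302866808409 423.0302866808409 251.46770104401185 192.95928959934278 [ 1.6996814   1.54675746 -0.84944148] [ 0.03354927 -0.20322176  1.80317635]
side 375.8689185628105 375.8689185628105 256.51320943111114 194.4733308243881 [ 0.39526956 -2.67908133  1.36428662] [0.4834633  0.22637846 1.18779754]
wrist 321.97426578939684 321.97426578939684 254.5273204615637 193.82279443725753 [-2.4087067   1.52875305  0.25730279] [-0.57429059 -0.04266825  0.38138917]
{'clock': 0.15, 'joints': array([-1.28149392e+00,  2.07293632e-01,  1.54264545e+00, -5.29180950e-06,
        1.39349149e+00, -1.50497000e-01]), 'dq': array([ 7.71465777e-05, -3.93996044e-03, -4.46210003e-03,  1.89064812e-03,
       -3.75816879e-04, -8.09294899e-04]), 'joint_torque': array([ 9.32764624e-05, -3.83510292e+01, -2.92038310e+01, -2.59607377e-04,
        6.57685596e-03, -7.04205462e-06]), 'eef_pos': array([ 0.24462919, -0.51971008,  0.23034379]), 'tcp_rot': array([-9.16567614e-04,  9.75918818e-01,  2.18132108e-01, -6.63248800e-05]), 'ft_force': array([-1.27485588, -0.08120403, -0.5341931 ]), 'ft_torque': array([-0.00389457, -0.01808866,  0.00772056]), 'grip_width': 0.0853906100764213}
```

View pics/scene0.png

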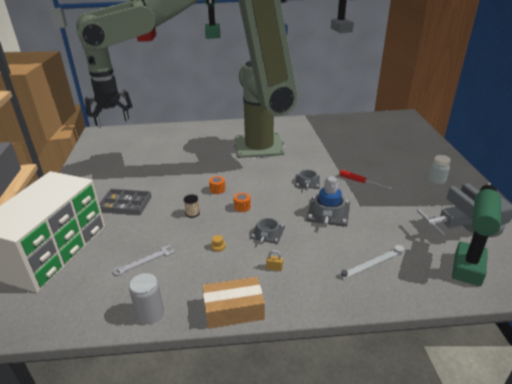

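View pics/side0.png

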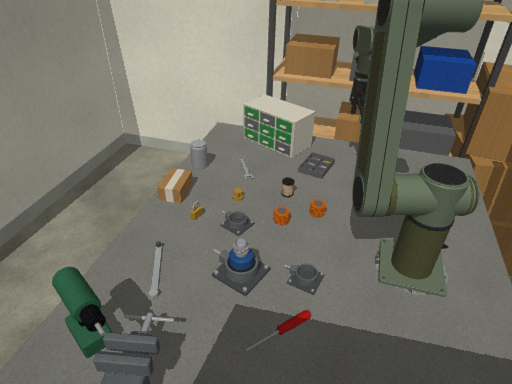

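View pics/wrist0.png

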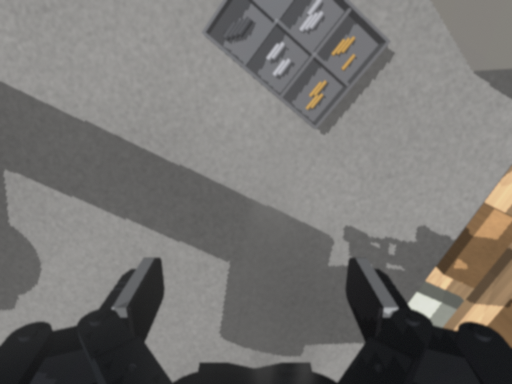

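The scene view shows two orange caps, at (217,185) and (242,202), and the housing in its large clamp, with the neck near (332,183). I'll zoom in and triangulate.

```bash
cat > h.py <<'E'
import numpy as np, cv2
from workcell import r
def ray(c,u,v):
    R=cv2.Rodrigues(np.array(c["rvec"],float))[0]; t=np.array(c["tvec"],float)
    d=R.T@np.array([(u-c["cx"])/c["fx"],(v-c["cy"])/c["fy"],1]); return -R.T@t,d/np.linalg.norm(d)
def atz(c,u,v,z):
    o,d=ray(c,u,v); return o+d*(z-o[2])/d[2]
def tri(*obs):
    A=np.zeros((3,3));b=np.zeros(3)
    for c,u,v in obs:
        o,d=ray(c,u,v);P=np.eye(3)-np.outer(d,d);A+=P;b+=P@o
    x=np.linalg.solve(A,b); return x,[float(np.linalg.norm((np.eye(3)-np.outer(d,d))@(x-o))) for c,u,v in obs for o,d in [ray(c,u,v)]]
def proj(c,p):
    K=np.array([[c["fx"],0,c["cx"]],[0,c["fy"],c["cy"]],[0,0,1.]])
    return cv2.projectPoints(np.array(p,float).reshape(-1,3),np.array(c["rvec"],float),np.array(c["tvec"],float),K,None)[0][:,0]
E
python3 - <<'E'
from h import *
out=[]
for n,boxes in [("scene",[(180,160,280,220),(290,160,390,230)]),("side",[(260,185,345,235),(200,220,300,300)])]:
    c=r.read_camera(n); im=c["color"]
    hsv=cv2.cvtColor(im,cv2.COLOR_RGB2HSV)
    m=((hsv[...,0]<14)&(hsv[...,1]>190)&(hsv[...,2]>90)).astype(np.uint8)
    k,l,s,cen=cv2.connectedComponentsWithStats(m)
    for i in range(1,k):
        if s[i,4]>60: print(n,s[i],cen[i],atz(c,*cen[i],0.03))
    for i,(a,b,x,y) in enumerate(boxes):
        cr=cv2.resize(im[b:y,a:x],(400,int(400*(y-b)/(x-a))),interpolation=cv2.INTER_CUBIC); out.append(cv2.copyMakeBorder(cr,0,max(0,330-cr.shape[0]),0,0,cv2.BORDER_CONSTANT)[:330] if 1 else 0)
g=np.vstack([np.hstack(out[:2]),np.hstack(out[2:])])
cv2.imwrite("pics/zoom.png",cv2.resize(g,(720,594))[:,:,::-1])
E
```

```text
scene [341 171  23  11  91] [351.64835165 175.83516484] [0.33549144 0.30201474 0.03      ]
scene [210 179  14  14 134] [216.98507463 186.50746269] [ 0.34927673 -0.18325453  0.03      ]
scene [235 196  15  15 155] [242.01935484 204.03870968] [ 0.46557562 -0.10240586  0.03      ]
side [310 200  16  17 137] [317.18978102 209.09489051] [ 0.32169548 -0.16177488  0.03      ]
side [274 207  16  18 152] [281.28289474 216.59868421] [ 0.43654344 -0.08052414  0.03      ]
side [279 311  31  22 251] [294.80478088 321.09163347] [0.30535052 0.32626586 0.03      ]
```

View pics/zoom.png

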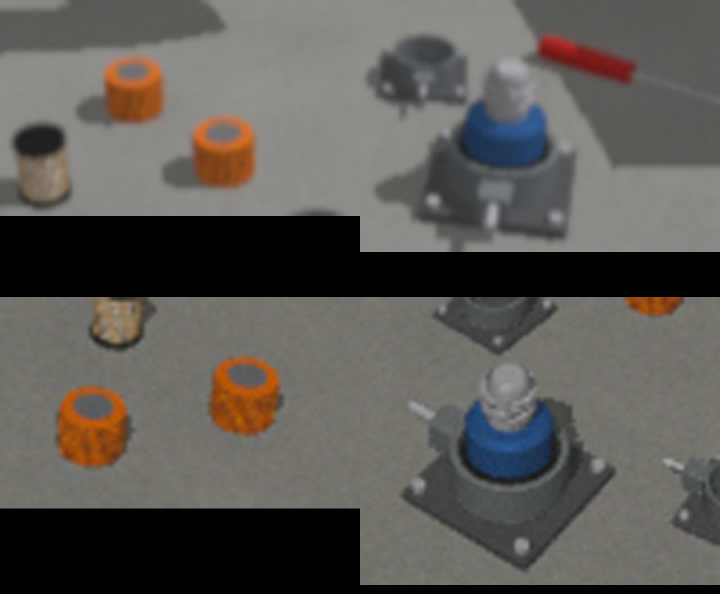

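```bash
python3 - <<'E'
from h import *
s=r.read_camera("scene");d=r.read_camera("side")
print("cap top",tri((s,242.2,196.7),(d,282.7,211)),atz(s,242.2,196.7,.044),atz(d,282.7,211,.044))
print("nose",tri((s,332.2,178),(d,241.9,240.8)),atz(s,332.2,178,.132),atz(d,241.9,240.8,.132))
# blue bowl/plate check: plate corners bolts scene zoom
for u,v in [(433,202),(556,217)]: print(atz(s,290+(u-360)/3.6,160+v/3.6,.01))
for u,v in [(418,485),(598,466),(522,546)]: print(atz(d,200+(u-360)/3.6,220+(v-297)/3.6,.01))
print(r.read_camera("wrist")["tvec"])
# wrist cam in tool
from scipy.spatial.transform import Rotation as Ro
c=r.read_camera("wrist");o=r.observe()
T=Ro.from_quat(np.roll(o["tcp_rot"],-1)).as_matrix();print(T)
Rc=cv2.Rodrigues(np.array(c["rvec"]))[0]
print("cam in tool",T.T@(-Rc.T@c["tvec"]-o["eef_pos"]),"axes",T.T@Rc.T)
E
```

```text
cap top (array([ 0.43680085, -0.09991682,  0.03996478]), [0.00044704061265810676, 0.0004470406126581403]) [ 0.44333212 -0.09989547  0.044     ] [ 0.43576203 -0.09554886  0.044     ]
nose (array([0.49784089, 0.18205489, 0.13086659]), [0.0011125132714319343, 0.0011125132714319447]) [0.50108841 0.18201889 0.132     ] [0.49706621 0.18187178 0.132     ]
[0.52972726 0.11360046 0.01      ]
[0.56342297 0.21657772 0.01      ]
[0.56926882 0.21296937 0.01      ]
[0.4301675 0.1472735 0.01     ]
[0.4662367  0.24874443 0.01      ]
[-0.57517317 -0.04276159  0.38124962]
[[ 9.04840550e-01  4.25750603e-01 -4.72964843e-05]
 [ 4.25750604e-01 -9.04840531e-01  1.93965845e-04]
 [ 3.97852996e-05 -1.95644669e-04 -9.99999980e-01]]
cam in tool [ 0.08297012  0.00049505 -0.1430779 ] axes [[-4.14273398e-04 -9.45918817e-01 -3.24403175e-01]
 [ 9.99999890e-01 -3.19828142e-04 -3.44453764e-04]
 [ 2.22072032e-04 -3.24403282e-01  9.45918845e-01]]
```

```bash
python3 -m crank '[[[85,29.4,-24.9,0,0,0,0],[85,29.4,-24.9,0,0,0,0],[85,29.4,-24.9,0,0,0,0],[85,29.4,-24.9,0,0,0,0],[85,29.4,-24.9,0,0,0,0],[85,29.4,-24.9,0,0,0,0],[85,29.4,-24.9,0,0,0,0],[85,29.4,-24.9,0,0,0,0],[85,29.4,-24.9,0,0,0,0],[85,29.4,-24.9,0,0,0,0],[85,29.4,-24.9,0,0,0,0],[85,29.4,-24.9,0,0,0,0]]]'
python3 -m crank '[[[85,0,0,0,0,0,0],[85,0,0,0,0,0,0]]]' 
python3 - <<'E'
from h import *
o=r.observe();print(o)
c=r.read_camera("wrist");cv2.imwrite("pics/w1.png",c["color"][:,:,::-1])
E
```

```text
clock: 1.45
eef_pos: [0.4373, -0.0979, 0.2317]
tcp_rot: [0.0, 0.976, 0.218, 0.0]
ft_force: [0.5, -0.6, -0.9]
grip_width: 0.0854
clock: 1.62
eef_pos: [0.4373, -0.0979, 0.2315]
tcp_rot: [0.0, 0.975, 0.221, 0.0]
ft_force: [-0.2, 0.3, 0.2]
grip_width: 0.0847
{'clock': 1.6167, 'joints': array([-4.13604371e-01, -7.08848160e-02,  1.83664649e+00, -2.54321567e-04,
        1.37545182e+00,  7.12343281e-01]), 'dq': array([-0.06366102,  0.0013936 ,  0.00314814, -0.0147699 ,  0.00054519,
       -0.00670102]), 'joint_torque': array([ 1.28258385e+00, -2.59714168e+01, -2.90105331e+01,  1.95242395e-01,
        1.40435313e-02,  6.60597277e-02]), 'eef_pos': array([ 0.43732727, -0.0979013 ,  0.23145141]), 'tcp_rot': array([2.12965951e-04, 9.75360055e-01, 2.20618930e-01, 7.84098024e-05]), 'ft_force': array([-0.24178363,  0.32991361,  0.1695677 ]), 'ft_torque': array([ 0.03507817, -0.00097618,  0.00621558]), 'grip_width': 0.08469478320610466}
```

View pics/w1.png

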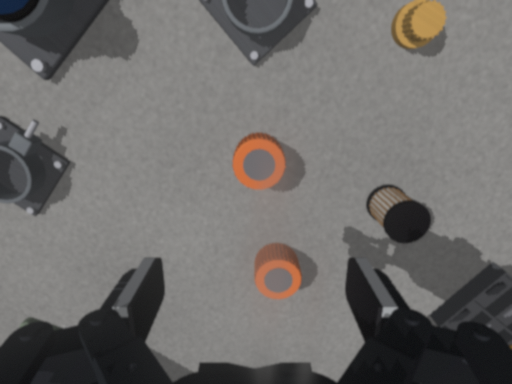

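```bash
python3 - <<'E'
from h import *
c=r.read_camera("wrist");im=c["color"]
hsv=cv2.cvtColor(im,cv2.COLOR_RGB2HSV)
for u,v in [(258,164),(279,280)]: print(atz(c,u,v,.044))
for (a,b) in [((220,120),(310,200)),((240,230),(320,310))]:
    pass
m=((hsv[...,0]<20)&(hsv[...,1]>110)).astype(np.uint8)
k,l,s,cen=cv2.connectedComponentsWithStats(m)
for i in range(1,k):
    if s[i,4]>100:print(s[i],cen[i])
E
```

```text
[ 0.44117059 -0.10188173  0.044     ]
[ 0.3236907  -0.18577126  0.044     ]
[ 391    0   53   47 1911] [416.63526949  21.52171638]
[ 232  133   53   55 1486] [257.21332436 158.72880215]
[ 255  256   46   42 1007] [277.97815293 274.57497517]
```

```bash
python3 -m crank '[[[85,2,5,36,0,0,0],[85,0,0,36,0,0,0],[85,0,0,36,0,0,0],[85,0,0,0,0,0,0],[85,0,0,0,0,0,0],[85,0,0,0,0,0,0]]]'
python3 - <<'E'
from h import *
c=r.read_camera("wrist");cv2.imwrite("pics/w2.png",c["color"][:,:,::-1])
E
```

```text
clock: 2.22
eef_pos: [0.4417, -0.105, 0.1249]
tcp_rot: [0.001, 0.976, 0.217, 0.001]
ft_force: [1.4, 0.8, 0.9]
grip_width: 0.0849
```

View pics/w2.png

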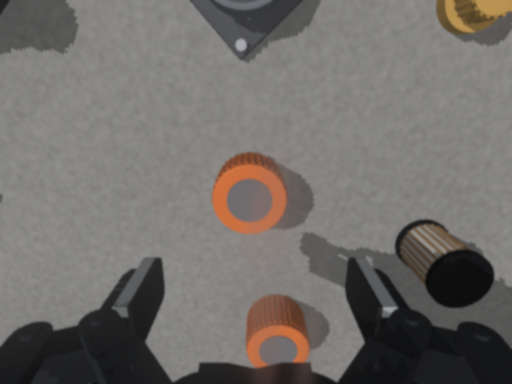

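```bash
cat >> h.py <<'E'
def disc(c,box):
    a,b,x,y=box; hsv=cv2.cvtColor(c["color"],cv2.COLOR_RGB2HSV)[b:y,a:x]
    m=((hsv[...,0]<20)&(hsv[...,1]>110)).astype(np.uint8)
    cs,h=cv2.findContours(m,cv2.RETR_CCOMP,cv2.CHAIN_APPROX_NONE)
    out=[]
    for i,k in enumerate(cs):
        if h[0][i][3]>=0 and len(k)>25:
            e=cv2.fitEllipse(k); out.append((e[0][0]+a,e[0][1]+b,e[1]))
    return out
E
python3 - <<'E'
from h import *
c=r.read_camera("wrist")
for e in disc(c,(190,140,310,245)): print(e,atz(c,e[0],e[1],.044))
print(r.observe()["eef_pos"])
E
```

```text
(248.4472885131836, 200.84836959838867, (44.004817962646484, 46.70158004760742)) [ 0.44144564 -0.10145231  0.044     ]
[ 0.44283197 -0.10497359  0.12608212]
```

```bash
python3 -m crank '[[[85,0,-4,30,0,0,0],[85,0,0,30,0,0,0],[85,0,0,30,0,0,0],[85,0,0,20,0,0,0],[85,0,0,10,0,0,0],[85,0,0,0,0,0,0],[85,0,0,0,0,0,0],[85,0,0,0,0,0,0]]]'
python3 - <<'E'
from h import *
print(r.observe())
c=r.read_camera("side");cv2.imwrite("pics/s3.png",cv2.resize(c["color"][150:270,220:380],(800,600))[:,:,::-1])
E
```

```text
clock: 2.98
eef_pos: [0.4412, -0.1007, 0.0053]
tcp_rot: [0.001, 0.976, 0.218, 0.002]
ft_force: [0.7, -0.1, -0.0]
grip_width: 0.0853
{'clock': 2.9833, 'joints': array([-4.16065874e-01,  2.82840427e-01,  2.00212604e+00, -1.55853905e-05,
        8.52191684e-01,  7.14866416e-01]), 'dq': array([ 0.00111387, -0.00534691,  0.00164065,  0.00124308, -0.00552676,
       -0.00077685]), 'joint_torque': array([ 3.58566533e-03, -3.11654127e+01, -1.89293844e+01, -7.51551124e-04,
        3.01256566e-02, -1.83820007e-04]), 'eef_pos': array([ 0.44120175, -0.1007144 ,  0.00528567]), 'tcp_rot': array([0.00132173, 0.97590877, 0.21816774, 0.00178024]), 'ft_force': array([ 0.72710575, -0.13539354, -0.02410551]), 'ft_torque': array([ 0.02572131,  0.01091141, -0.03461274]), 'grip_width': 0.08527596414298026}
```

View pics/s3.png

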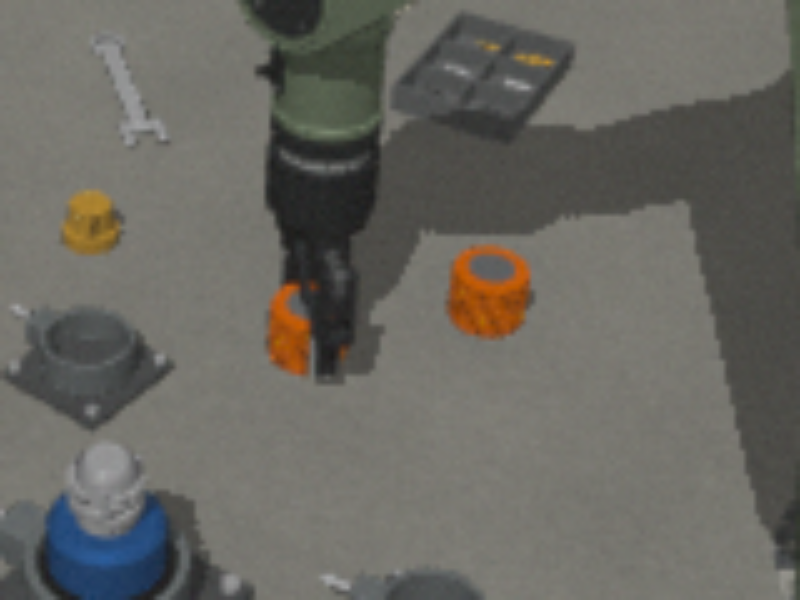

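```bash
python3 -m crank '[[[50,0,0,0,0,0,0],[50,0,0,0,0,0,0],[50,0,0,0,0,0,0],[50,0,0,0,0,0,0],[50,0,0,0,0,0,0],[50,0,0,0,0,0,0],[50,0,0,0,0,0,0],[50,0,0,0,0,0,0]]]' 30
python3 -m crank '[[[50,0,0,-20,0,0,0],[50,0,0,-35,0,0,0],[50,0,0,-35,0,0,0],[50,0,0,-35,0,0,0],[50,0,0,-35,0,0,0],[50,0,0,-30,0,0,0],[50,0,0,0,0,0,0],[50,0,0,0,0,0,0]]]'
python3 - <<'E'
from h import *
print(r.observe())
for n,b in [("side",(220,110,380,230)),("scene",(180,100,340,220))]:
    c=r.read_camera(n);cv2.imwrite(f"pics/{n}4.png",cv2.resize(c["color"][b[1]:b[3],b[0]:b[2]],(800,600))[:,:,::-1])
E
```

```text
clock: 3.7
eef_pos: [0.44, -0.1002, 0.0045]
tcp_rot: [0.001, 0.976, 0.218, 0.001]
ft_force: [-1.8, 0.1, 6.8]
grip_width: 0.056
clock: 4.37
eef_pos: [0.4404, -0.1004, 0.1956]
tcp_rot: [0.002, 0.976, 0.218, 0.002]
ft_force: [-0.3, 0.7, -1.9]
grip_width: 0.0559
{'clock': 4.3667, 'joints': array([-4.16011528e-01, -3.02376130e-02,  1.87533049e+00, -9.89576839e-06,
        1.29096450e+00,  7.14917046e-01]), 'dq': array([-0.00010061,  0.04626553,  0.06735322, -0.00105699,  0.00035706,
       -0.00122285]), 'joint_torque': array([ 1.96680397e-02, -2.86615509e+01, -3.00622666e+01,  5.34124512e-03,
       -5.66174299e-02,  3.72059435e-05]), 'eef_pos': array([ 0.44043995, -0.10035068,  0.19558811]), 'tcp_rot': array([0.00164763, 0.97590784, 0.21816558, 0.00222376]), 'ft_force': array([-0.33308029,  0.71382841, -1.89648068]), 'ft_torque': array([ 0.00572219,  0.00131708, -0.00135303]), 'grip_width': 0.05585021988283452}
```

View pics/side4.png

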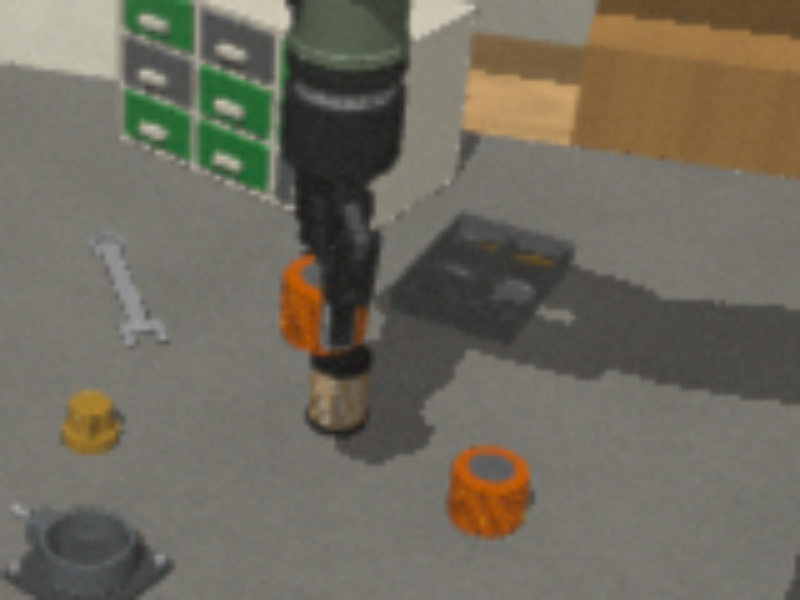

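View pics/scene4.png

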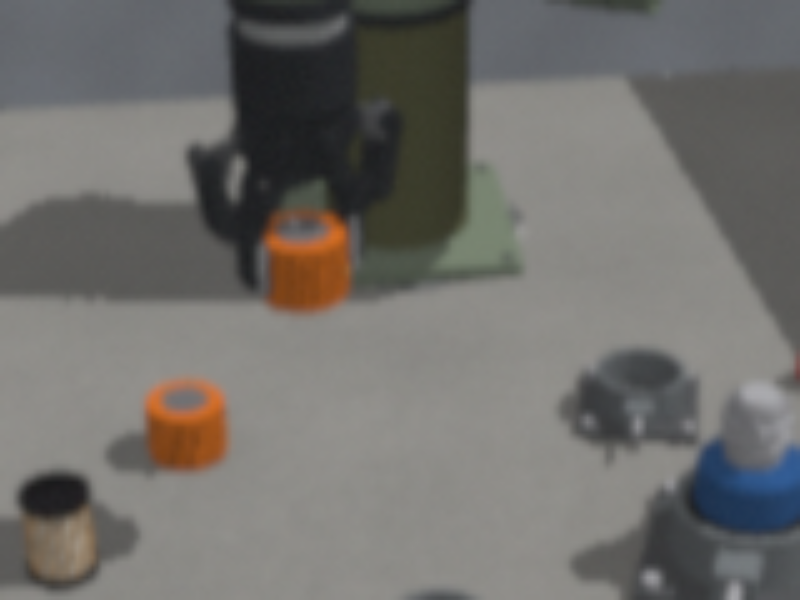

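```bash
python3 -m crank '[[[50,9,-29,0,0,0,0],[50,9,-29,0,0,0,0],[50,9,-29,0,0,0,0],[50,9,-29,0,0,0,0],[50,9,-29,0,0,0,0],[50,9,-29,0,0,0,0],[50,9,-29,0,0,0,0],[50,9,-29,0,0,0,0],[50,0,0,0,0,0,0],[50,0,0,0,0,0,0],[50,0,0,0,0,0,0],[50,0,0,0,0,0,0]]]'
python3 - <<'E'
from h import *
c=r.read_camera("wrist");cv2.imwrite("pics/w5.png",c["color"][:,:,::-1])
o=r.observe();z=o["eef_pos"][2]
for e in disc(c,(150,200,360,384)): print(e,atz(c,e[0],e[1],z+.0395))
print(o["eef_pos"],o["joints"])
E
```

```text
clock: 5.47
eef_pos: [0.4048, 0.1398, 0.1921]
tcp_rot: [0.0, 0.976, 0.218, -0.001]
ft_force: [-1.8, -0.2, -1.0]
grip_width: 0.0555
(254.59201049804688, 307.7520294189453, (75.17129516601562, 89.09062194824219)) [0.40610908 0.13985424 0.23198127]
[0.40516212 0.13974342 0.19248127] [ 1.29857113e-01 -7.48775636e-02  1.92444487e+00 -3.24398454e-04
  1.29371749e+00  1.26276630e+00]
```

View pics/w5.png

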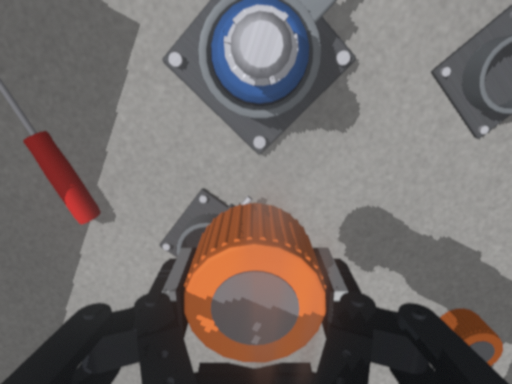

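```bash
python3 - <<'E'
from h import *
c=r.read_camera("wrist");im=c["color"][0:110,190:340]
cv2.imwrite("pics/w5z.png",cv2.resize(im,(750,550),interpolation=cv2.INTER_CUBIC)[:,:,::-1])
E
```

```text
(no output)
```

View pics/w5z.png

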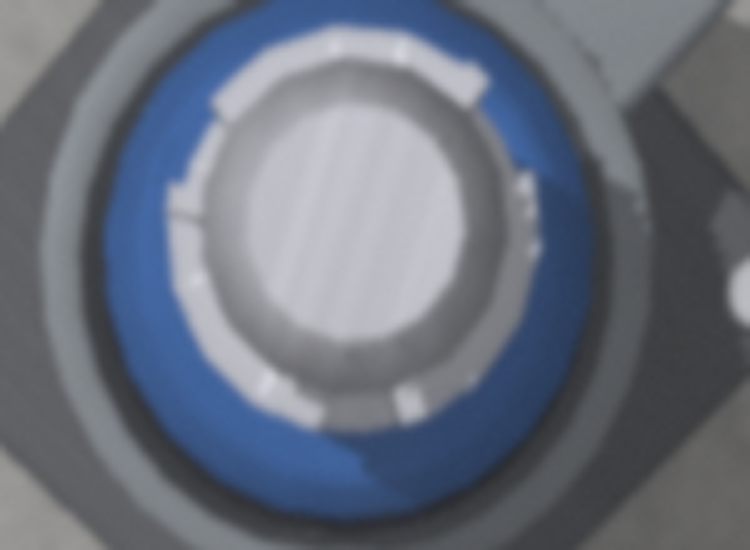

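```bash
python3 - <<'E'
from h import *
c=r.read_camera("wrist")
print(atz(c,261,44.4,.132),atz(c,260.8,46,.1185))
# side check of ellipse predicted
print(proj(c,[.4985,.182,.132]))
import numpy as np
for x,y in [(.4985,.182),(.4965,.183)]:
  a=np.linspace(0,2*np.pi,8,endpoint=False)
  print(np.round((proj(c,np.c_[x+.0125*np.cos(a),y+.0125*np.sin(a),0*a+.132])-[190,0])*5).astype(int).tolist())
o=r.observe();print(o["eef_pos"])
E
```

```text
[0.50152587 0.18004975 0.132     ] [0.50202883 0.18014443 0.1185    ]
[[255.71483347  48.02618543]]
[[375, 131], [291, 127], [230, 190], [228, 280], [284, 345], [365, 349], [425, 290], [431, 200]]
[[360, 145], [276, 141], [215, 203], [213, 293], [269, 357], [350, 361], [410, 302], [415, 213]]
[0.40549904 0.13981478 0.19296513]
```

```bash
python3 -m crank '[[[50,34.5,1.4,0,0,0,0],[50,34.5,1.4,0,0,0,0],[50,34.5,1.4,0,0,0,0],[50,0,0,-0,0,0,0],[50,0,0,20,0,0,0],[50,0,0,20,0,0,0],[50,0,0,8,0,0,0],[50,0,0,0,0,0,0],[50,0,0,0,0,0,0],[50,0,0,0,0,0,0]]]'
python3 - <<'E'
from h import *
for n,b in [("side",(200,190,280,250)),("scene",(292,140,372,200))]:
    c=r.read_camera(n);cv2.imwrite(f"pics/{n}6.png",cv2.resize(c["color"][b[1]:b[3],b[0]:b[2]],(600,450),interpolation=cv2.INTER_CUBIC)[:,:,::-1])
o=r.observe();print(o["eef_pos"],o["joints"],o["ft_force"],o["ft_torque"])
E
```

```text
clock: 6.45
eef_pos: [0.5017, 0.1809, 0.1466]
tcp_rot: [0.0, 0.976, 0.218, 0.001]
ft_force: [0.2, -0.7, -0.9]
grip_width: 0.056
[0.50192158 0.18112889 0.146925  ] [1.84067237e-01 2.03615363e-01 1.73020600e+00 8.94956194e-06
 1.20471950e+00 1.31528848e+00] [-0.23314753  0.61077484 -1.32780547] [-0.00425522 -0.00683196 -0.0400631 ]
```

View pics/side6.png

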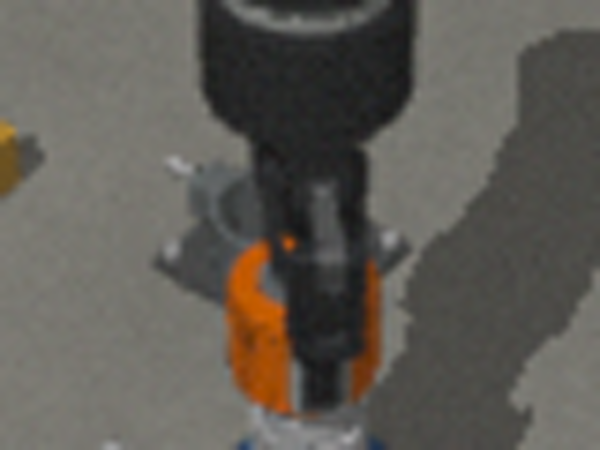

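View pics/scene6.png

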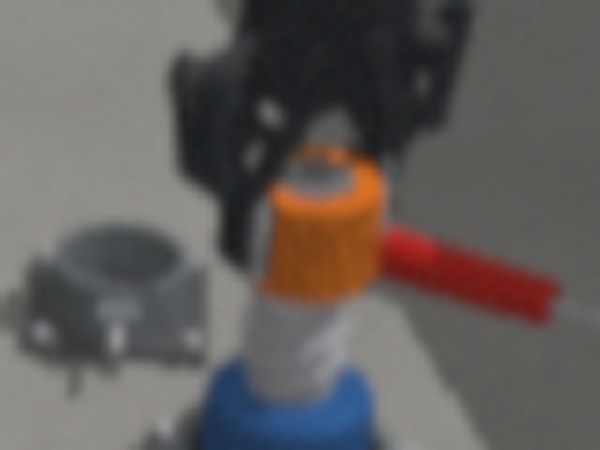

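```bash
python3 -m crank '[[[50,-1,0,5,0,0,0],[50,0,0,5,0,0,0],[50,0,0,3,0,0,0],[50,0,0,2,0,0,0],[50,0,0,0,0,0,0],[50,0,0,0,0,0,0]]]'
python3 - <<'E'
from h import *
o=r.observe();print(o["eef_pos"],o["ft_force"],o["ft_torque"])
E
```

```text
clock: 7.05
eef_pos: [0.4998, 0.1806, 0.13]
tcp_rot: [-0.0, 0.976, 0.218, -0.0]
ft_force: [0.5, 0.6, -0.7]
grip_width: 0.0556
[0.49977007 0.18064198 0.12997119] [ 0.47224564  0.6350175  -0.73921988] [-0.04999727 -0.01838207  0.00858005]
```

```bash
python3 -m crank '[[[50,0,0,1,0,0,0],[50,0,0,1,0,0,0],[50,0,0,1,0,0,0],[50,0,0,1,0,0,0],[50,0,0,0,0,0,0],[50,0,0,0,0,0,0]]]'
python3 - <<'E'
from h import *
o=r.observe();print(o["eef_pos"],o["ft_force"],o["ft_torque"])
E
python3 -m crank '[[[50,0,0,1,0,0,0],[50,0,0,1,0,0,0],[50,0,0,0,0,0,0],[50,0,0,0,0,0,0]]]'
python3 - <<'E'
from h import *
o=r.observe();print(o["eef_pos"],o["ft_force"],o["ft_torque"])
E
```

```text
clock: 7.55
eef_pos: [0.4999, 0.1806, 0.1262]
tcp_rot: [-0.0, 0.976, 0.218, -0.0]
ft_force: [-0.3, 0.1, -1.9]
grip_width: 0.0558
[0.49987615 0.18064524 0.12619712] [-0.25829805  0.14356018 -1.86048419] [0.02804696 0.01091507 0.03693656]
clock: 7.88
eef_pos: [0.4999, 0.1806, 0.1242]
tcp_rot: [-0.0, 0.976, 0.218, -0.0]
ft_force: [-0.1, -1.1, -0.5]
grip_width: 0.0553
[0.49985545 0.18060594 0.12416592] [-0.11660138 -1.12246545 -0.45940073] [-0.02884047  0.05203434  0.01854698]
```

Past shoulder height with no contact force, so the lugs aren't on the shoulders. Continuing to the rim.

```bash
python3 -m crank '[[[50,0,0,1,0,0,0],[50,0,0,1,0,0,0],[50,0,0,0,0,0,0],[50,0,0,0,0,0,0]]]'
python3 - <<'E'
from h import *
o=r.observe();print(o["eef_pos"],o["ft_force"],o["ft_torque"])
E
python3 -m crank '[[[50,0,0,1,0,0,0],[50,0,0,1,0,0,0],[50,0,0,0,0,0,0],[50,0,0,0,0,0,0]]]'
python3 - <<'E'
from h import *
o=r.observe();print(o["eef_pos"],o["ft_force"],o["ft_torque"])
E
```

```text
clock: 8.22
eef_pos: [0.4998, 0.1806, 0.1222]
tcp_rot: [-0.0, 0.976, 0.218, -0.0]
ft_force: [-0.2, 0.5, -2.2]
grip_width: 0.0555
[0.49984197 0.18064824 0.12215282] [-0.20183459  0.45020655 -2.17093472] [0.01942804 0.03804414 0.02810203]
clock: 8.55
eef_pos: [0.5002, 0.1807, 0.1208]
tcp_rot: [0.0, 0.976, 0.218, 0.0]
ft_force: [0.3, -0.3, 3.1]
grip_width: 0.0559
[0.50023667 0.18070671 0.12079306] [ 0.3051008 -0.3443969  3.0668244] [-0.03775967  0.14679715 -0.01856916]
```

```bash
python3 -m crank '[[[50,0,0,0.5,0,0,-2],[50,0,0,0,0,0,-2],[50,0,0,0,0,0,-2],[50,0,0,0,0,0,-2],[50,0,0,0,0,0,0]]]'
cat > s.py <<'E'
from h import *
o=r.observe();print(np.round(o["eef_pos"],4),np.round(o["ft_force"],1),np.round(o["ft_torque"],3),o["joints"][[0,5]].round(3),np.degrees(2*np.arctan2(o["tcp_rot"][2],o["tcp_rot"][1])).round(2))
E
python3 s.py
python3 -m crank '[[[50,0,0,0,0,0,-2],[50,0,0,0,0,0,-2],[50,0,0,0,0,0,-2],[50,0,0,0,0,0,-2],[50,0,0,0,0,0,0]]]'; python3 s.py
```

```text
clock: 8.97
eef_pos: [0.5008, 0.1808, 0.1205]
tcp_rot: [0.0, 0.958, 0.286, 0.001]
ft_force: [-0.2, -0.3, 2.8]
grip_width: 0.056
[0.5008 0.1808 0.1205] [-0.2 -0.3  2.8] [-0.006 -0.048 -0.041] [0.184 1.175] 33.22
clock: 9.38
eef_pos: [0.5006, 0.1808, 0.1204]
tcp_rot: [0.0, 0.936, 0.352, 0.001]
ft_force: [-0.6, -0.4, 2.9]
grip_width: 0.0552
[0.5006 0.1808 0.1204] [-0.6 -0.4  2.9] [-0.09  -0.025 -0.022] [0.184 1.036] 41.18
```

```bash
python3 -m crank '[[[50,0,0,0,0,0,-2],[50,0,0,0,0,0,-2],[50,0,0,0,0,0,-2],[50,0,0,0,0,0,-2],[50,0,0,0,0,0,0]]]'; python3 s.py
```

```text
clock: 9.8
eef_pos: [0.5005, 0.1807, 0.1203]
tcp_rot: [0.0, 0.909, 0.416, 0.001]
ft_force: [0.8, 0.0, 3.0]
grip_width: 0.0556
[0.5005 0.1807 0.1203] [0.8 0.  3. ] [-0.001 -0.02  -0.028] [0.184 0.897] 49.15
```

```bash
python3 -m crank '[[[50,0,0,0,0,0,-2],[50,0,0,0,0,0,-2],[50,0,0,0,0,0,-2],[50,0,0,0,0,0,-2],[50,0,0,0,0,0,0]]]'; python3 s.py
```

```text
clock: 10.22
eef_pos: [0.5004, 0.1807, 0.1202]
tcp_rot: [0.0, 0.878, 0.478, 0.0]
ft_force: [0.2, -0.7, 3.2]
grip_width: 0.0558
[0.5004 0.1807 0.1202] [ 0.2 -0.7  3.2] [-0.048 -0.027 -0.063] [0.184 0.758] 57.13
```

```bash
python3 -m crank '[[[50,0,0,0,0,0,-2],[50,0,0,0,0,0,-2],[50,0,0,0,0,0,-2],[50,0,0,0,0,0,-2],[50,0,0,0,0,0,0]]]'; python3 s.py
```

```text
clock: 10.63
eef_pos: [0.5003, 0.1806, 0.1201]
tcp_rot: [0.0, 0.843, 0.538, 0.0]
ft_force: [-0.6, -0.4, 3.2]
grip_width: 0.0556
[0.5003 0.1806 0.1201] [-0.6 -0.4  3.2] [-0.052 -0.059 -0.02 ] [0.184 0.618] 65.11
```

```bash
python3 -m crank '[[[50,0,0,0,0,0,-2],[50,0,0,0,0,0,-2],[50,0,0,0,0,0,-2],[50,0,0,0,0,0,-1],[50,0,0,0,0,0,0]]]'; python3 s.py
```

```text
clock: 11.05
eef_pos: [0.5002, 0.1805, 0.12]
tcp_rot: [0.0, 0.808, 0.589, 0.0]
ft_force: [0.2, -0.6, 3.4]
grip_width: 0.0556
[0.5002 0.1805 0.12  ] [ 0.2 -0.6  3.4] [-0.219 -0.037 -0.099] [0.184 0.496] 72.12
```

```bash
python3 -m crank '[[[50,0,0,0,0,0,-2],[50,0,0,0,0,0,-2],[50,0,0,0,0,0,-2],[50,0,0,0,0,0,0]]]'; python3 s.py
```

```text
clock: 11.38
eef_pos: [0.5002, 0.1803, 0.12]
tcp_rot: [0.0, 0.776, 0.63, 0.0]
ft_force: [0.4, -1.7, 3.3]
grip_width: 0.0554
[0.5002 0.1803 0.12  ] [ 0.4 -1.7  3.3] [-0.327 -0.078 -0.087] [0.184 0.391] 78.14
```

```bash
python3 -m crank '[[[50,0,0,0,0,0,-2],[50,0,0,0,0,0,-2],[50,0,0,0,0,0,0]]]'; python3 s.py
```

```text
clock: 11.63
eef_pos: [0.5002, 0.1803, 0.1199]
tcp_rot: [0.0, 0.754, 0.657, -0.0]
ft_force: [-0.0, -2.0, 3.9]
grip_width: 0.0559
[0.5002 0.1803 0.1199] [-0.  -2.   3.9] [-0.393 -0.055 -0.074] [0.184 0.321] 82.12
```

```bash
python3 -m crank '[[[50,0,0,0,0,0,-2],[50,0,0,0,0,0,-2],[50,0,0,0,0,0,0]]]'; python3 s.py
```

```text
clock: 11.88
eef_pos: [0.5001, 0.1803, 0.1198]
tcp_rot: [0.0, 0.731, 0.683, -0.0]
ft_force: [0.3, -2.0, 3.6]
grip_width: 0.056
[0.5001 0.1803 0.1198] [ 0.3 -2.   3.6] [-0.476 -0.067 -0.069] [0.184 0.252] 86.11
```

```bash
python3 -m crank '[[[50,-0.7,0,0,0,0,-2],[50,0,0,0,0,0,-2],[50,0,0,0,0,0,0]]]'; python3 s.py
```

```text
clock: 12.13
eef_pos: [0.5001, 0.1798, 0.1198]
tcp_rot: [0.0, 0.707, 0.708, 0.0]
ft_force: [-0.0, -1.9, 2.9]
grip_width: 0.0554
[0.5001 0.1798 0.1198] [-0.  -1.9  2.9] [-0.368 -0.16   0.014] [0.182 0.181] 90.09
```

```bash
python3 -m crank '[[[50,0,0,0,0,0,-2],[50,0,0,0,0,0,-2],[50,0,0,0,0,0,-2],[50,0,0,0,0,0,0]]]'; python3 s.py
```

```text
clock: 12.47
eef_pos: [0.5002, 0.1799, 0.1192]
tcp_rot: [0.0, 0.669, 0.744, 0.0]
ft_force: [2.5, -1.0, -0.5]
grip_width: 0.0557
[0.5002 0.1799 0.1192] [ 2.5 -1.  -0.5] [-0.278 -0.517 -0.034] [0.182 0.076] 96.09
```

The vertical force fell from about 3 N to -0.5 N, so the lugs have dropped into the gaps. Lowering without turning.

```bash
python3 -m crank '[[[50,0,0,1,0,0,0],[50,0,0,1,0,0,0],[50,0,0,0,0,0,0]]]'; python3 s.py
```

```text
clock: 12.72
eef_pos: [0.5003, 0.18, 0.1176]
tcp_rot: [0.0, 0.668, 0.744, 0.0]
ft_force: [4.1, -0.7, -0.5]
grip_width: 0.0556
[0.5003 0.18   0.1176] [ 4.1 -0.7 -0.5] [-0.151 -0.629 -0.019] [0.183 0.076] 96.13
```

```bash
python3 -m crank '[[[50,0,0.8,1,0,0,0],[50,0,0,1,0,0,0],[50,0,0,0,0,0,0]]]'; python3 s.py
```

```text
clock: 12.97
eef_pos: [0.5005, 0.1801, 0.1154]
tcp_rot: [-0.0, 0.668, 0.744, -0.0]
ft_force: [2.6, -0.6, -0.3]
grip_width: 0.0555
[0.5005 0.1801 0.1154] [ 2.6 -0.6 -0.3] [-0.151 -0.445 -0.062] [0.183 0.075] 96.18
```

```bash
python3 -m crank '[[[50,0,0.3,1,0,0,0],[50,0,0,1,0,0,0],[50,0,0,0,0,0,0]]]'; python3 s.py
```

```text
clock: 13.22
eef_pos: [0.5006, 0.1801, 0.1133]
tcp_rot: [-0.0, 0.668, 0.744, -0.0]
ft_force: [1.5, -0.4, -0.9]
grip_width: 0.0554
[0.5006 0.1801 0.1133] [ 1.5 -0.4 -0.9] [-0.056 -0.323  0.016] [0.183 0.074] 96.2
```

```bash
python3 -m crank '[[[50,0,0.3,1,0,0,0],[50,0,0,1,0,0,0],[50,0,0,0,0,0,0],[50,0,0,0,0,0,0]]]'; python3 s.py
```

```text
clock: 13.55
eef_pos: [0.5007, 0.1801, 0.1113]
tcp_rot: [-0.0, 0.668, 0.744, -0.0]
ft_force: [0.2, -0.3, -2.1]
grip_width: 0.0558
[0.5007 0.1801 0.1113] [ 0.2 -0.3 -2.1] [-0.026 -0.163 -0.024] [0.182 0.074] 96.2
```

```bash
python3 -m crank '[[[50,0,0,1,0,0,0],[50,0,0,0,0,0,0],[50,0,0,0,0,0,0]]]'; python3 s.py
```

```text
clock: 13.8
eef_pos: [0.501, 0.1801, 0.1109]
tcp_rot: [-0.0, 0.668, 0.744, -0.0]
ft_force: [-1.0, -0.8, 2.5]
grip_width: 0.0555
[0.501  0.1801 0.1109] [-1.  -0.8  2.5] [-0.04   0.117  0.001] [0.182 0.074] 96.2
```

At about 0.111 m the cap meets the floor of the starts, as expected. Now forward (clockwise).

```bash
python3 -m crank '[[[50,0,0,0,0,0,2],[50,0,0,0,0,0,3],[50,0,0,0,0,0,3],[50,0,0,0,0,0,3],[50,0,0,0,0,0,3],[50,0,0,0,0,0,0]]]'; python3 s.py
```

```text
clock: 14.3
eef_pos: [0.5013, 0.1803, 0.111]
tcp_rot: [-0.0, 0.754, 0.657, 0.0]
ft_force: [0.4, 0.4, 0.2]
grip_width: 0.0556
[0.5013 0.1803 0.111 ] [0.4 0.4 0.2] [ 0.034  0.018 -0.05 ] [0.183 0.319] 82.16
```

```bash
python3 -m crank '[[[50,0,0,0,0,0,3],[50,0,0,0,0,0,3],[50,0,0,0,0,0,3],[50,0,0,0.2,0,0,3],[50,0,0,0,0,0,0]]]'; python3 s.py
```

```text
clock: 14.72
eef_pos: [0.5015, 0.1803, 0.1107]
tcp_rot: [-0.0, 0.818, 0.575, 0.0]
ft_force: [0.3, -0.4, -0.2]
grip_width: 0.0558
[0.5015 0.1803 0.1107] [ 0.3 -0.4 -0.2] [ 0.039 -0.083  0.002] [0.182 0.528] 70.22
```

```bash
python3 -m crank '[[[50,0,0,0.3,0,0,3],[50,0,0,0.3,0,0,3],[50,0,0,0.3,0,0,3],[50,0,0,0.3,0,0,3],[50,0,0,0,0,0,0]]]'; python3 s.py
```

```text
clock: 15.13
eef_pos: [0.5015, 0.1802, 0.1096]
tcp_rot: [0.0, 0.873, 0.487, 0.0]
ft_force: [0.1, 0.1, 0.6]
grip_width: 0.0556
[0.5015 0.1802 0.1096] [0.1 0.1 0.6] [-0.026 -0.041  0.052] [0.182 0.736] 58.27
```

```bash
python3 -m crank '[[[50,0,0,0.3,0,0,3],[50,0,0,0.3,0,0,3],[50,0,0,0.3,0,0,3],[50,0,0,0.3,0,0,3],[50,0,0,0,0,0,0]]]'; python3 s.py
```

```text
clock: 15.55
eef_pos: [0.5015, 0.1801, 0.1084]
tcp_rot: [0.0, 0.919, 0.393, 0.0]
ft_force: [-0.1, -0.3, 2.3]
grip_width: 0.0558
[0.5015 0.1801 0.1084] [-0.1 -0.3  2.3] [-0.059 -0.053  0.014] [0.182 0.945] 46.31
```

```bash
python3 -m crank '[[[50,0,0,0.2,0,0,3],[50,0,0,0.2,0,0,3],[50,0,0,0.3,0,0,3],[50,0,0,0.3,0,0,3],[50,0,0,0,0,0,0]]]'; python3 s.py
```

```text
clock: 15.97
eef_pos: [0.5013, 0.1801, 0.1073]
tcp_rot: [0.0, 0.955, 0.295, 0.0]
ft_force: [-0.2, -0.6, 1.8]
grip_width: 0.0556
[0.5013 0.1801 0.1073] [-0.2 -0.6  1.8] [-0.112 -0.064 -0.021] [0.182 1.154] 34.33
```

```bash
python3 -m crank '[[[50,0,0,0.25,0,0,3],[50,0,0,0.25,0,0,3],[50,0,0,0.25,0,0,3],[50,0,0,0.25,0,0,3],[50,0,0,0,0,0,0]]]'; python3 s.py
```

```text
clock: 16.38
eef_pos: [0.5011, 0.18, 0.1062]
tcp_rot: [0.0, 0.981, 0.194, -0.0]
ft_force: [0.0, -0.3, 1.8]
grip_width: 0.0556
[0.5011 0.18   0.1062] [ 0.  -0.3  1.8] [-0.115  0.03  -0.032] [0.182 1.363] 22.34
```

Turned 74° and sunk 4.7 mm; home should come at 83–95°. Taking small steps now and watching the torque.

```bash
python3 -m crank '[[[50,0,0,0.2,0,0,2],[50,0,0,0.2,0,0,2],[50,0,0,0.2,0,0,2],[50,0,0,0,0,0,0]]]'; python3 s.py
```

```text
clock: 16.72
eef_pos: [0.5011, 0.1801, 0.1056]
tcp_rot: [0.0, 0.99, 0.142, -0.0]
ft_force: [-1.1, -1.2, 1.7]
grip_width: 0.0555
[0.5011 0.1801 0.1056] [-1.1 -1.2  1.7] [-0.006  0.139  0.003] [0.182 1.467] 16.37
```

```bash
python3 -m crank '[[[50,0,0,0.2,0,0,2],[50,0,0,0.2,0,0,2],[50,0,0,0,0,0,0]]]'; python3 s.py
```

```text
clock: 16.97
eef_pos: [0.5011, 0.1801, 0.1052]
tcp_rot: [-0.0, 0.994, 0.108, -0.0]
ft_force: [-1.2, -0.1, 1.8]
grip_width: 0.0559
[0.5011 0.1801 0.1052] [-1.2 -0.1  1.8] [-0.046  0.135  0.003] [0.182 1.538] 12.35
```

```bash
python3 -m crank '[[[50,0,0,0.1,0,0,2],[50,0,0,0.1,0,0,2],[50,0,0,0,0,0,0]]]'; python3 s.py
```

```text
clock: 17.22
eef_pos: [0.5011, 0.1801, 0.1049]
tcp_rot: [-0.0, 0.997, 0.073, -0.0]
ft_force: [-0.5, -0.7, 1.7]
grip_width: 0.0561
[0.5011 0.1801 0.1049] [-0.5 -0.7  1.7] [-0.004  0.12   0.004] [0.182 1.608] 8.34
```

```bash
python3 -m crank '[[[50,0,0,0.1,0,0,2],[50,0,0,0.1,0,0,2],[50,0,0,0,0,0,0]]]'; python3 s.py
```

```text
clock: 17.47
eef_pos: [0.5009, 0.18, 0.1046]
tcp_rot: [0.0, 0.999, 0.038, -0.0]
ft_force: [-1.5, -0.3, 1.7]
grip_width: 0.0558
[0.5009 0.18   0.1046] [-1.5 -0.3  1.7] [-0.075  0.215  0.083] [0.182 1.677] 4.34
```

```bash
python3 -m crank '[[[50,0,0,0,0,0,2],[50,0,0,0,0,0,0]]]'; python3 s.py
```

```text
clock: 17.63
eef_pos: [0.5009, 0.1801, 0.1047]
tcp_rot: [0.0, 1.0, 0.02, -0.0]
ft_force: [-1.3, -0.9, 1.8]
grip_width: 0.0562
[0.5009 0.1801 0.1047] [-1.3 -0.9  1.8] [-0.058  0.294  0.141] [0.182 1.712] 2.34
```

```bash
python3 -m crank '[[[50,0,0,0,0,0,2],[50,0,0,0,0,0,0],[50,0,0,0,0,0,0]]]'; python3 s.py
```

```text
clock: 17.88
eef_pos: [0.5008, 0.1802, 0.1046]
tcp_rot: [0.0, 1.0, 0.003, -0.001]
ft_force: [-2.4, 0.6, 1.9]
grip_width: 0.0555
[0.5008 0.1802 0.1046] [-2.4  0.6  1.9] [0.058 0.399 0.249] [0.183 1.747] 0.37
```

The torque climbs about 0.11 N m per 2°, which matches the mount stiffness, so this is the firm stop. I'll relax the mount and release.

```bash
python3 -m crank '[[[50,0,0,0,0,0,-2],[50,0,0,0,0,0,-1.5],[50,0,0,0,0,0,0]]]'; python3 s.py
python3 -m crank '[[[62,0,0,0,0,0,0],[75,0,0,0,0,0,0],[85,0,0,0,0,0,0],[85,0,0,0,0,0,0],[85,0,0,0,0,0,0],[85,0,0,0,0,0,0]]]'; python3 s.py
```

```text
clock: 18.13
eef_pos: [0.5009, 0.1801, 0.1046]
tcp_rot: [0.0, 0.999, 0.033, -0.0]
ft_force: [-2.6, 0.5, 2.8]
grip_width: 0.0557
[0.5009 0.1801 0.1046] [-2.6  0.5  2.8] [0.045 0.381 0.137] [0.182 1.687] 3.81
clock: 18.63
eef_pos: [0.5014, 0.1801, 0.1048]
tcp_rot: [-0.0, 0.999, 0.032, 0.0]
ft_force: [-0.9, 0.0, -0.7]
grip_width: 0.0849
[0.5014 0.1801 0.1048] [-0.9  0.  -0.7] [ 0.001 -0.03   0.018] [0.182 1.689] 3.69
```

```bash
python3 -m crank '[[[85,0,0,-15,0,0,0],[85,0,0,-25,0,0,0],[85,0,0,-35,0,0,0],[85,0,0,-35,0,0,0],[85,0,0,0,0,0,0],[85,0,0,0,0,0,0],[85,0,0,0,0,0,0]]]'; python3 s.py
python3 - <<'E'
from h import *
c=r.read_camera("wrist");cv2.imwrite("pics/w9.png",c["color"][:,:,::-1])
for e in disc(c,(150,100,360,384)): print(e,atz(c,e[0],e[1],.1445))
ims=[]
for n,b in [("side",(190,190,310,300)),("scene",(280,140,400,250))]:
    c=r.read_camera(n)
    for e in disc(c,b): print(n,e[:2],e[2],proj(c,[[.501,.18,.1445]]))
    ims.append(cv2.resize(c["color"][b[1]:b[3],b[0]:b[2]],(400,366),interpolation=cv2.INTER_CUBIC))
cv2.imwrite("pics/ss9.png",np.hstack(ims)[:,:,::-1])
E
```

```text
clock: 19.22
eef_pos: [0.501, 0.1801, 0.2145]
tcp_rot: [0.0, 0.999, 0.032, -0.0]
ft_force: [0.1, 1.1, -1.0]
grip_width: 0.0853
[0.501  0.1801 0.2145] [ 0.1  1.1 -1. ] [0.026 0.07  0.018] [0.182 1.689] 3.7
(254.21044158935547, 206.17288970947266, (46.02715301513672, 49.05360412597656)) [0.50185219 0.17961315 0.1445    ]
side (240.6072006225586, 237.42054748535156) (9.108973503112793, 12.336113929748535) [[240.77666243 236.85501617]]
```

View pics/w9.png

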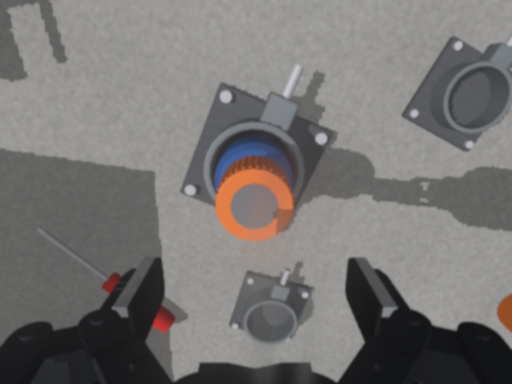

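View pics/ss9.png

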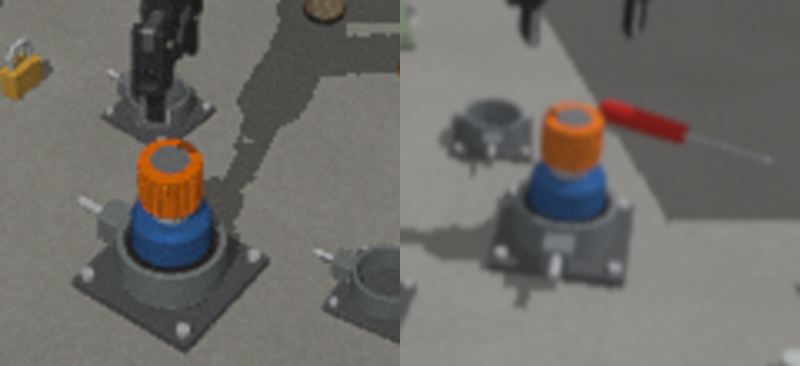

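The wrist view shows the cap's top disc at (254,206), and the side view agrees to within 1 px. The cap is upright on the neck and the fingers are clear.

```bash
python3 - <<'E'
from workcell import r
print(r.finish_job(), r.observe()["clock"])
E
```

```text
the job is handed in; nothing more can be done
the job is handed in; nothing more can be done
```

The orange cap is screwed home on the air-filter housing and released, and I handed the job in at about 20 s of the 70 s; no verdict was reported.

- **On the rim:** I gripped the left-hand cap with 30 N. Its lugs first touched the flat rim at the expected height, under about 4 N.
- **Into the thread starts:** I turned it backward 71° until the vertical force fell away. It then went straight down about 10 mm onto the floor of the starts.
- **Screwed home:** It took about 94° forward, within the stated 83–95°. The cap sank about 6 mm before the turning moment rose to 0.25 N m at the firm stop, well under the 0.6 N m limit.
- **Release:** I eased off the twist before opening the gripper, then backed off 110 mm.

**Last checks:** after release the force was back near zero. The wrist camera put the cap's top within 1 mm of where the gripper let go. The side camera agreed to under 1 px, assuming the cap was at home height. The cap stood upright in both outside views, and I saw nothing disturbed on the bench.

**Checks that failed or disagreed:**
- The scene camera's automatic cap detection found nothing at the end, so I judged that view by eye.
- Early on, the scene and side cameras differed by 4–8 mm in x, so I relied on the wrist camera and touch.
- I could not measure how far the housing was pressed or twisted at the end; I inferred that from the forces.

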